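Slide the fired clay test pieces from the scoop tray into the bowl

TASK

Take the loaded scoop tray off its sloped rest by the fin of its handle, bring its open mouth close above the wide clay bowl (the one standing alone near the beaker, not those on the boards) and tip it until all five clay pieces have slid into the bowl, without touching the pieces with the fingers and without letting them fall hard from high up. Then put the empty tray back on the sloped rest as it lay, mouth end up, pushed down fully home against the ledge at the low end, and let go. Leave the bowl, the beaker, the jar and the brush where they stand.

Things in the scene. Friction and masses are not known exactly. Their poses are not given: they have to be found in the camera images.
- tray: Aluminium scoop tray 180 mm long (x), 96 wide (y), floor 4 mm, walls 5 mm thick and 24 high on both sides and the back; the front (+x) is the open mouth. Over its middle a fixed handle: side posts, a crossbar (60 to 68 mm high) and on it an upright wooden fin. About 0.26 kg (varies). Origin: centre of the underside, z out of the tray. Starts mouth end up on the rest, 10 mm short of the ledge.
- tray_grip (a point): Middle of the fin, 84 mm above the tray's underside; axes as the tray's. The fin is 50 mm long (tray x), 16 mm thick (y) and stands from 68 to 102 mm above the underside; pinch it across its thickness.
- tray_lip (a point): Middle of the mouth's edge, at the top of the tray's floor: 90 mm ahead (+x) of the tray's origin, 4 mm above the underside.
- piece0: Fired clay block 26 x 26 x 16 mm, about 22 g, loose in the tray; origin at its centre, z through its thickness.
- piece1: Fired clay disc, 28 mm across, 16 mm thick, about 22 g, loose in the tray; origin at its centre, z through its thickness.
- piece2: Fired clay block 26 x 26 x 16 mm, about 22 g, loose in the tray; origin at its centre, z through its thickness.
- piece3: Fired clay disc, 28 mm across, 16 mm thick, about 22 g, loose in the tray; origin at its centre, z through its thickness.
- piece4: Fired clay block 26 x 26 x 16 mm, about 22 g, loose in the tray; origin at its centre, z through its thickness.
- bowl: Wide open clay bowl, 180 mm across the rim, 70 mm high, wall 6 mm, about 0.7 kg, loose on the table near the beaker (either may be the nearer to the rest). Origin: centre of its underside. The slimmer, taller vessel is the beaker.
- rest: Fixed plywood rest; sloping top 200 mm long, 70 wide, rising at 22 degrees towards its own +x; a ledge 16 mm high and 100 wide crosses its low (-x) end. Slope surface 50 mm above the table over the origin. Origin: on the table under the slope's middle; z vertical, x level and uphill, the way the tray's mouth faces.
- rest_home (a point): Point on the slope surface where the tray's origin lies when the tray is fully home, its back end touching the ledge. Axes as the rest's (level).
- beaker: Bystander: slim clay beaker 64 mm across, 80 mm high, origin at the centre of its underside.
- glaze_jar: Bystander: white closed jar 64 mm across, 85 mm high, origin at the centre of its underside.
- brush: Bystander: brush about 200 mm long, lying on the table along its own x; origin underneath it.
There are look-alikes about, which are no part of the job. Leave any red look-alike of the piece1 alone.

How it is judged:
By the outcome, as a careful person would: the job done as asked, in the order asked, and still so for the second after the job is handed in, with the robot touching nothing.
It also fails if it takes over 50 s, if anything falls off the work surface, if the arm or the gripper's body presses on something with over 40 N, if the wrist force passes 120 N, or if a joint passes its speed limit or range.

ROBOT

A 6-joint arm with a two-finger parallel gripper is mounted at the origin on the work surface. World frame = base frame: x ahead of the robot, y to its left, z up, the work surface at z = 0. Lengths are in m, angles in rad, forces in N, time in s.
With the tool pointing down it reaches from about 0.3 to 0.85 m from the base axis. Payload 5.4 kg.
Tool frame: the origin (TCP) lies midway between the tips of the shut fingers; the grasp point (between the pads) lies 19 mm behind it; z points along the fingers, y is the line along which they close (so a half turn about z gives the same grasp; the last joint's range is limited). The gripper opens to 85 mm and grips with 20 to 120 N. Pads are 22 mm wide; open, the fingers measure 114 mm over their backs; the gripper's body (76 mm by 85 mm) begins 54 mm behind the grasp point. The pads swing forward as they close: fully open they stand 13 mm farther back than shut.
Start: joints at [1.124, 0.158, 1.597, -0, 1.386, -0.21], TCP at [0.135, 0.559, 0.201] pointing down, gripper open.
Joint ranges: [-2.91, 2.91], [-0.94, 2.29], [0.18, 2.7], [-1.29, 4.43], [0.17, 2.64], [-3, 3]. Speed limits (rad/s): [2.57, 2.57, 3.14, 3.14, 3.14, 3.14].

INTERFACE

Orientations are given as a unit quaternion [x, y, z, w].
In Python, from rig import ctrl, snapshot gives the robot as it stands. The module is installed in compiled form; this text tells all that it offers. Calls block until the motion is done:
- ctrl.move_pose(position, orientation): joint-space move of the TCP to a pose.
- ctrl.line_to(position, rot=None, velocity=0.15, force_limit=None): straight line of the TCP; rot=None keeps the orientation; velocity is the mean speed in m/s. With force_limit (N) it stops when the force on the tool has changed by that much, and returns True; else False.
- ctrl.movej(angles): joint-space move.
- ctrl.command_gripper(opening): finger opening in m; the grip force is fixed at half the most; returns when the fingers have stopped.
- ctrl.wait(seconds).
- ctrl.ik(position, orientation): joint angles nearest the present ones, or None.
- snapshot(name): name is "scene" or "top"; returns a dict with "img" (420x560x3 uint8, red, green, blue), "range_z" (420x560 float32, m along the optical axis (not along the pixel's ray), 0 where there is no reading), "fx", "fy", "cx", "cy" (pixels), "distortion" ([k1, k2, p1, p2, k3] as OpenCV has them; the pictures are not rectified), "rvec" (rotation vector, rad) and "tvec" (3), from world to camera coordinates, as OpenCV has them. Camera axes: x right, y down, z forward; pixel columns grow to the right and rows downward; lengths in m; the calibration is good to about 2 mm. A picture is of the moment at which its call begins.
A pose or a line that the arm cannot do raises ctrl.IKError and nothing moves.
- ctrl.job_done(): hands the job in; it is judged then, once.
Readings, each from a call of its own:
- ctrl.current_clock(): time.
- ctrl.current_qpos(): joint angles.
- ctrl.current_dq(): joint speeds.
- ctrl.current_joint_torque(): joint torques, N m.
- ctrl.current_position(): TCP position.
- ctrl.current_tcp_rot(): TCP orientation.
- ctrl.current_contact_force(): force on the tool from outside, world axes, zero at the start.
- ctrl.current_ft_torque(): the same for the moment, N m.
- ctrl.current_finger_gap(): finger opening in m.
- ctrl.current_grip_force(): force on a finger pad.
Only numpy, scipy, OpenCV 4.12 (cv2) and the standard library are available. Lean on these libraries where they do the work, as an engineer would, in place of code of your own. Each camera call takes 0.05 s, during which the arm holds its last target. There are 200 camera calls.

## Working session

There is one attempt and no reset: what is moved stays moved. The work goes in short steps, each a Python script; the robot and the scene stay as the last script left them, time stands still between calls to the robot, and variables do not carry over. Pictures are saved under pics/ and viewed, at most 10 in all, crops included, and the job is handed in when it is done.

```bash
mkdir -p pics; cat > h.py <<'E'
import numpy as np, cv2
from scipy.spatial.transform import Rotation as R
from rig import ctrl, snapshot
def cloud(s):
    K=np.array([[s['fx'],0,s['cx']],[0,s['fy'],s['cy']],[0,0,1.]])
    h,w=s['range_z'].shape
    uv=np.stack(np.meshgrid(np.arange(w),np.arange(h)),-1).reshape(-1,1,2).astype(float)
    n=cv2.undistortPoints(uv,K,np.array(s['distortion'],float)).reshape(h,w,2)
    z=s['range_z'][...,None]
    pc=np.concatenate([n*z,z],-1)
    Rm=cv2.Rodrigues(np.array(s['rvec'],float))[0]
    P=(pc-np.array(s['tvec']).ravel())@Rm
    P[s['range_z']==0]=np.nan
    return P
def save(n,im): cv2.imwrite(f'pics/{n}.png',im[...,::-1])
E
python3 - <<'E'
from h import *
a=[]
for n in('scene','top'):
    s=snapshot(n); np.savez(n+'.npz',P=cloud(s),img=s['img']); save(n+'0',s['img'])
    print(n,-cv2.Rodrigues(np.array(s['rvec'],float))[0].T@np.array(s['tvec']).ravel(),s['fx'])
E
```

```text
scene [1.16174643 0.5831232  0.69665618] 399.03985878548093
top [0.48997309 0.04633692 1.18087703] 526.1809042435575
```

View pics/scene0.png

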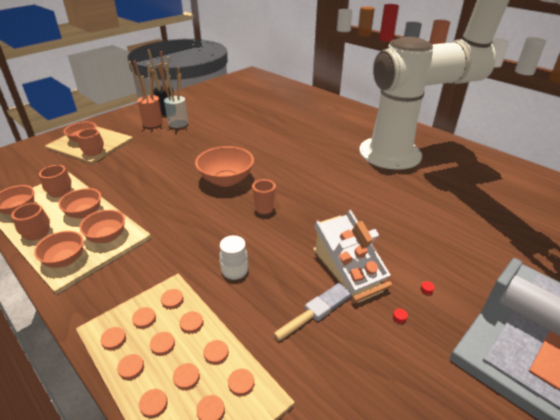

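View pics/top0.png

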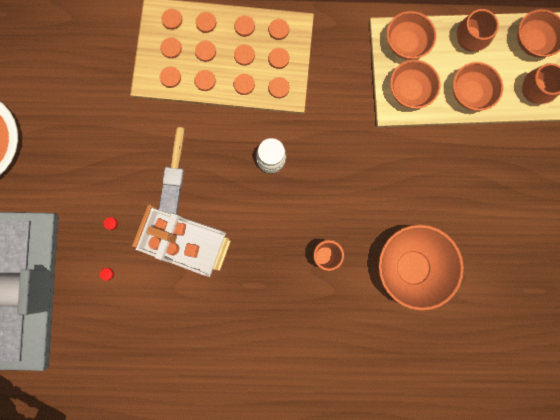

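The scene view shows the tray on its rest at about (350,258), the lone wide bowl at (225,168) and the slim beaker at (264,196). In the top view they are at (182,243), (421,267) and (328,255). The other bowls, at (410,35), (413,85), (477,87) and (540,33) in the top view, stand on a board. So the bowl meant is the one at (421,267).

```bash
python3 - <<'E'
from h import *
t=np.load('top.npz');s=np.load('scene.npz')
a=cv2.resize(t['img'][190:290,120:250],None,fx=4,fy=4,interpolation=cv2.INTER_CUBIC)[:300*2]
b=cv2.resize(s['img'][200:310,300:400],None,fx=2.7,fy=2.7,interpolation=cv2.INTER_CUBIC)
c=cv2.resize(t['img'][215:320,300:470],(275,170))
im=np.zeros((480,800,3),np.uint8); im[:400,:520]=a; im[:297,525:795]=b; im[300:470,525:800]=c
save('crop1',im)
P=t['P']; np.set_printoptions(precision=3,suppress=True)
for y in range(200,290,8):
    print(y,' '.join('%d:(%.0f,%.0f,%.0f)'%(x,*(P[y,x]*1000)) for x in range(130,240,12)))
# bowl
for nm,(x0,x1,y0,y1),zl in (('bowl',(370,475,215,320),.064),('beaker',(305,350,230,280),.074),('jar',(250,290,130,180),.078)):
    Q=P[y0:y1,x0:x1].reshape(-1,3);Q=Q[Q[:,2]>zl]
    (c,r)=cv2.minEnclosingCircle(Q[:,:2].astype(np.float32)); print(nm,c,r,Q[:,2].max(),len(Q))
E
```

```text
200 130:(655,360,2) 142:(655,332,4) 154:(655,305,3) 166:(654,276,17) 178:(656,250,9) 190:(657,224,3) 202:(658,197,0) 214:(658,170,-0) 226:(659,143,-1) 238:(659,116,1)
208 130:(636,359,1) 142:(637,332,3) 154:(636,302,15) 166:(636,274,20) 178:(639,251,-3) 190:(639,223,3) 202:(639,196,1) 214:(640,169,1) 226:(640,142,5) 238:(641,115,-2)
216 130:(618,358,2) 142:(618,329,9) 154:(616,298,27) 166:(616,270,35) 178:(608,230,116) 190:(621,223,-2) 202:(621,196,3) 214:(622,169,-1) 226:(622,142,3) 238:(623,115,1)
224 130:(600,358,0) 142:(598,324,28) 154:(599,298,26) 166:(597,267,51) 178:(596,238,69) 190:(597,214,59) 202:(603,195,1) 214:(604,169,-4) 226:(604,141,2) 238:(604,114,4)
232 130:(582,358,-3) 142:(579,319,45) 154:(572,271,147) 166:(572,246,153) 178:(578,237,71) 190:(579,212,65) 202:(580,186,70) 214:(579,159,82) 226:(586,141,1) 238:(587,114,2)
240 130:(564,355,3) 142:(562,319,40) 154:(562,291,50) 166:(556,245,153) 178:(563,239,51) 190:(562,212,65) 202:(562,185,75) 214:(562,159,82) 226:(563,134,84) 238:(569,114,-2)
248 130:(546,355,1) 142:(545,321,31) 154:(545,290,53) 166:(542,252,114) 178:(
[... 515 characters left out ...]
46,-1) 190:(495,218,1) 202:(495,179,107) 214:(496,165,4) 226:(497,139,-1) 238:(497,112,-1)
280 130:(475,352,-2) 142:(476,324,2) 154:(476,298,-1) 166:(477,271,0) 178:(477,245,-2) 190:(478,218,-0) 202:(478,192,-3) 214:(479,164,4) 226:(479,138,0) 238:(479,111,-1)
288 130:(457,351,1) 142:(458,324,0) 154:(458,297,1) 166:(459,270,2) 178:(459,244,2) 190:(460,217,3) 202:(460,191,2) 214:(461,164,-3) 226:(461,138,-2) 238:(462,111,3)
bowl (0.5133058428764343, -0.2771369218826294) 0.0905313640832901 0.07779504402261442 997
beaker (0.5355148911476135, -0.0804721936583519) 0.031956687569618225 0.08516481161207202 227
jar (0.7529855966567993, 0.04308847710490227) 0.02865748107433319 0.09246716585899473 546
```

View pics/crop1.png

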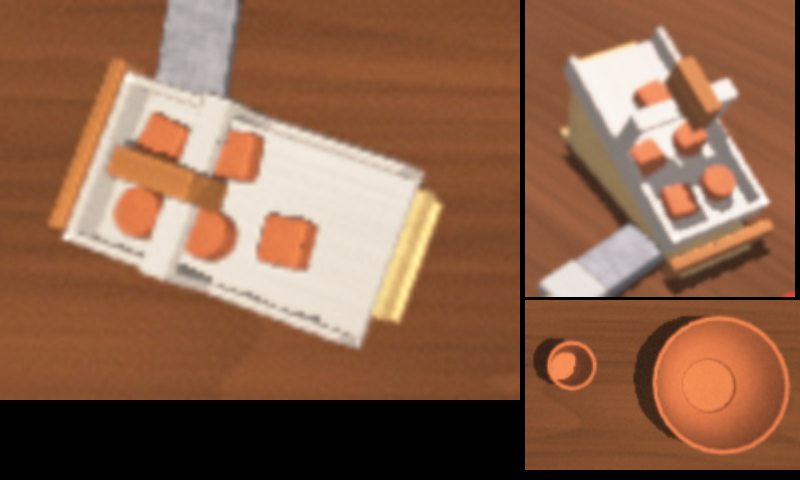

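The enlarged crop shows the tray with its fin around (165,172) in crop pixels. The orange ledge is at its left (low) end, and the mouth faces right towards the plywood strip. The lone bowl and the beaker are confirmed. The two red discs on the table are look-alikes and I'll leave them alone.

```bash
cat >> h.py <<'E'
def measure(files=('top','scene'),verbose=True,data=None):
    """tray pose on rest: returns yaw, fin centre etc."""
    np.set_printoptions(precision=4,suppress=True)
    A=[];C=[];src=[]
    for i,f in enumerate(files):
        d=np.load(f+'.npz') if data is None else data[i]
        A.append(d['P'].reshape(-1,3));C.append(cv2.cvtColor(d['img'],cv2.COLOR_RGB2HSV).reshape(-1,3));src.append(np.full(len(A[-1]),i))
    P=np.vstack(A);H=np.vstack(C);src=np.hstack(src)
    m=(np.abs(P[:,0]-.56)<.14)&(np.abs(P[:,1]-.235)<.15)&(P[:,2]>.012)
    P,H,src=P[m],H[m],src[m]
    yaw=-1.85
    white=(H[:,1]<70)&(H[:,2]>100)
    for it in range(4):
        c,s_=np.cos(yaw),np.sin(yaw)
        u=P[:,0]*c+P[:,1]*s_; v=-P[:,0]*s_+P[:,1]*c
        w=P[:,2]-np.tan(np.radians(22))*u
        f=white&(P[:,2]<.12)
        w0=np.median(w[f&(src==0)]); near=white&(np.abs(w-w0)<.03)
        fl=near&(np.abs(w-w0)<.008)&(src==0)
        a,b,k=np.linalg.lstsq(np.c_[P[fl][:,:2],np.ones(fl.sum())],P[fl][:,2],rcond=None)[0]
        r=cv2.minAreaRect(P[near&(src==0)][:,:2].astype(np.float32)); 
        box=cv2.boxPoints(r); e=[box[1]-box[0],box[2]-box[1]]; L=max(e,key=np.linalg.norm); L=L*np.sign(L[1])*-1
        yaw=np.arctan2(L[1],L[0])
    print('yaw rect',yaw,'plane az',np.arctan2(b,a),'tilt',np.degrees(np.arctan(np.hypot(a,b))),'rect',r[0],r[1])
    for i in range(len(files)):
        fin=(P[:,2]>.135)&(src==i); Q=P[fin]
        if len(Q)>8:
            rr=cv2.minAreaRect(Q[:,:2].astype(np.float32)); ev=np.linalg.eigh(np.cov(Q[:,:2].T))[1][:,1]
            print('fin',i,len(Q),Q.mean(0),rr,'dir',np.arctan2(*(ev*-np.sign(ev[1]))[::-1]))
    # ledge: orange low
    le=(H[:,0]<18)&(H[:,1]>90)&(src==0)&(u<u[near].min()+.012)&(P[:,2]<.06)
    if le.sum()>10:
        print('ledge',le.sum(),cv2.minAreaRect(P[le][:,:2].astype(np.float32)))
    return yaw
E
python3 - <<'E'
from h import *
measure()
# ik scan for pouring
d=np.array
bc=d([.513,-.277])
def toolrot(yaw,pitch,flip): # pitch: rotation of tool about tray y, + = mouth down
    B=R.from_euler('z',yaw)*R.from_euler('y',pitch)
    # tool z = -tray z, tool y = +-tray y
    T=R.from_matrix(np.array([[1,0,0],[0,-1,0],[0,0,-1]]))
    return B*T*R.from_euler('z',np.pi*flip)
for yaw in np.radians(range(-180,180,15)):
    out=[]
    for flip in(0,1):
        n=[]
        for th in np.radians([0,30,45,55,65]):
            B=R.from_euler('z',yaw)*R.from_euler('y',th)
            lip=np.r_[bc-.04*d([np.cos(yaw),np.sin(yaw)]),.092]
            tcp=lip+B.apply([-.09,0,.068])
            n.append(ctrl.ik(tcp,toolrot(yaw,th,flip).as_quat()))
        out.append(''.join('.' if q is None else 'X' for q in n))
    print(round(np.degrees(yaw)),out)
E
```

```text
yaw rect -1.8954567 plane az -1.9445077976989147 tilt 22.02553195216593 rect (0.5988177061080933, 0.22237202525138855) (0.1792421042919159, 0.17780695855617523)
fin 0 228 [0.5679 0.2591 0.1471] ((0.5683164596557617, 0.26015985012054443), (0.05752576142549515, 0.015931416302919388), 71.58231353759766) dir -1.8918948992756
fin 1 226 [0.5739 0.2618 0.1458] ((0.5714113712310791, 0.26222217082977295), (0.05172043293714523, 0.0181947760283947), 70.64546203613281) dir -1.7936253519876706
ledge 230 ((0.5949621200561523, 0.3249622881412506), (0.015552745200693607, 0.09961792826652527), 67.91248321533203)
-180 ['XX.XX', 'XXXXX']
-165 ['XX.XX', 'XXXXX']
-150 ['X.XXX', 'XXXXX']
-135 ['XXXXX', 'XXXXX']
-120 ['.XXXX', 'XXXXX']
-105 ['XXXXX', 'XXXXX']
-90 ['XXXXX', 'XXXXX']
-75 ['XXXXX', 'XXXXX']
-60 ['XXXXX', 'XXXXX']
-45 ['XXXXX', 'XXXXX']
-30 ['XXXXX', 'XXXXX']
-15 ['XXXXX', 'XXXXX']
0 ['XXXXX', 'XXXXX']
15 ['XXXXX', 'XXXXX']
30 ['XXXXX', '.XXXX']
45 ['XXXXX', 'XXXXX']
60 ['XXXXX', 'X.XXX']
75 ['XXXXX', 'X.XXX']
90 ['XXXX.', 'XX.X.']
105 ['XXXX.', 'XXX..']
120 ['XXXX.', 'XXX..']
135 ['XXXXX', 'XXXXX']
150 ['XXXXX', 'XXXXX']
165 ['XXX.X', 'XXXXX']
```

```bash
cat > m2.py <<'E'
from h import *
np.set_printoptions(precision=4,suppress=True)
def m2(d,yaw=-1.91,quiet=False):
    P=d['P'].reshape(-1,3);H=cv2.cvtColor(d['img'],cv2.COLOR_RGB2HSV).reshape(-1,3)
    c0=np.array([.56,.235])
    m=(np.hypot(*(P[:,:2]-c0).T)<.16)&(P[:,2]>.008);P,H=P[m],H[m]
    for it in range(4):
        B=R.from_euler('z',yaw)*R.from_euler('y',-np.radians(22))
        q=B.inv().apply(P-np.r_[c0,0])   # slope-aligned coords
        w=q[:,2]; white=(H[:,1]<80)&(H[:,2]>90)
        core=white&(abs(q[:,1])<.035)&(q[:,0]>0)&(q[:,0]<.09)
        w0=np.median(w[core])            # floor top = 4mm above underside
        t=(abs(q[:,1])<.06)&(w>w0-.008)&(w<w0+.03)&(q[:,0]>-.13)&(q[:,0]<.13)&white
        xs=np.arange(-.06,.09,.01);hi=[];lo=[]
        for x in xs:
            v=q[t&(abs(q[:,0]-x)<.005),1]; hi.append(v.max());lo.append(v.min())
        s1,s2=[cv2.fitLine(np.c_[xs,e].astype(np.float32),cv2.DIST_HUBER,0,.01,.01).ravel() for e in(hi,lo)]
        a=np.mean([s1[1]/s1[0],s2[1]/s2[0]])
        yaw+=np.arctan(a)/1.0*np.cos(np.radians(22))*.7
    edge=[np.median(hi),np.median(lo)]
    tp=w>w0+.085; fr=cv2.minAreaRect(q[tp][:,:2].astype(np.float32))
    top=np.median(w[tp&(w>np.percentile(w[tp],50))])-w0
    le=(H[:,0]<18)&(H[:,1]>90)&(w<w0+.025)&(w>w0-.01)&(q[:,0]<-.07); lf=cv2.minAreaRect(q[le&(q[:,0]<np.percentile(q[le,0],90))][:,:2].astype(np.float32))
    lipx=[q[t&(abs(q[:,1]-y)<.006),0].max() for y in np.mean(edge)+np.arange(-.035,.036,.01)]
    bk=[q[t&(abs(q[:,1]-y)<.006),0].min() for y in np.mean(edge)+np.arange(-.035,.036,.01)]
    print('yaw',yaw,'slopes',s1[1]/s1[0],s2[1]/s2[0],'edges v',edge,'w0',w0,'\nfin',fr,tp.sum(),top,'mean',q[tp].mean(0),'\nledge',lf,'lip',np.array(lipx),'back',np.array(bk))
    return yaw,B,w0,q,fr
if __name__=='__main__':
    d=np.load('top.npz'); yaw,B,w0,q,fr=m2(d)
    d=np.load('scene.npz');m2(d,yaw)
E
python3 m2.py
```

```text
yaw -1.9059988909468155 slopes -0.010107992 0.010632572 edges v [np.float64(0.04774259194443616), np.float64(-0.04781854908926286)] w0 0.05192771974343526 
fin ((0.02602664940059185, -0.000486813485622406), (0.05177561938762665, 0.015927216038107872), 0.7425284385681152) 202 0.09774567680314566 mean [ 0.0292 -0.0004  0.1479] 
ledge ((-0.10822746157646179, 0.008100710809230804), (0.06763316690921783, 0.1093067154288292), 0.05584968253970146) lip [0.1174 0.1163 0.1171 0.1166 0.1175 0.1175 0.116  0.1161] back [-0.0653 -0.0643 -0.0663 -0.0651 -0.0659 -0.066  -0.0659 -0.0675]
yaw -1.7718583094511509 slopes -0.10398154 0.11546571 edges v [np.float64(0.05246466569977801), np.float64(-0.03909512471456824)] w0 0.05251923310161945 
fin ((0.025847887620329857, 0.005610585678368807), (0.017886605113744736, 0.05019756779074669), 81.8184814453125) 210 0.09742652569621636 mean [0.0248 0.0079 0.1474] 
ledge ((-0.10752184689044952, 0.01827166974544525), (0.1001940369606018, 0.06990260630846024), 89.79705047607422) lip [0.1156 0.115  0.1185 0.1207 0.1228 0.1234 0.1183 0.1199] back [-0.0695 -0.0676 -0.0668 -0.0668 -0.0647 -0.0636 -0.063  -0.0614]
```

```bash
cat >> h.py <<'E'
C0=np.array([.56,.235,0]); YAW=-1.906; TILT=-np.radians(22)
SB=R.from_euler('z',YAW)*R.from_euler('y',TILT)
GH=.073   # TCP height above tray underside
FLIP=0
def trot(yaw,pitch,flip=None):
    f=FLIP if flip is None else flip
    return R.from_euler('z',yaw)*R.from_euler('y',pitch)*R.from_matrix(np.diag([1.,-1,-1]))*R.from_euler('z',np.pi*f)
def slope_tcp(x,w): return C0+SB.apply([x,-.0004,w])   # slope coords
def pour_tcp(yaw,pitch,lip):
    return np.array(lip)+(R.from_euler('z',yaw)*R.from_euler('y',pitch)).apply([-.09,0,GH-.004])
W=.0479
BOWL=np.array([.513,-.277])
def lipat(yaw,off=.04,z=.092): return np.r_[BOWL-off*np.array([np.cos(yaw),np.sin(yaw)]),z]
E
python3 - <<'E'
from h import *
np.set_printoptions(precision=2,suppress=True)
print(ctrl.current_clock())
for f in (0,1):
  g=slope_tcp(.026,W+GH);print(f,g,ctrl.ik(g,trot(YAW,TILT,f).as_quat()),ctrl.ik(slope_tcp(.026,W+GH+.09),trot(YAW,TILT,f).as_quat()))
  for y in np.radians([-75,-60,-45,-30]):
    print(round(np.degrees(y)));
    for p in np.radians([-15,20,60]): print('  ',ctrl.ik(pour_tcp(y,p,lipat(y)),trot(y,p,f).as_quat()))
E
```

```text
0.1
0 [0.57 0.26 0.12] [ 0.38  0.59  1.25 -0.29  1.56 -2.38] [ 0.42  0.6   1.07 -0.28  1.73 -2.4 ]
-75
   [-0.38 -0.08  2.   -0.24  1.07  2.6 ]
   [-0.72  0.23  1.58  0.19  1.62  2.15]
   [-0.89  0.85  0.98  0.47  2.26  2.1 ]
-60
   [-0.49 -0.23  2.13 -0.16  1.02  2.2 ]
   [-0.71  0.24  1.58  0.11  1.66  1.9 ]
   [-0.81  0.95  0.83  0.3   2.38  1.91]
-45
   [-0.65 -0.36  2.23 -0.04  1.01  1.73]
   [-0.7   0.24  1.57  0.03  1.68  1.65]
   [-0.73  1.01  0.72  0.08  2.46  1.66]
-30
   [-0.82 -0.41  2.27  0.09  1.04  1.23]
   [-0.7   0.24  1.57 -0.06  1.67  1.4 ]
   [-0.65  1.04  0.67 -0.17  2.47  1.38]
1 [0.57 0.26 0.12] [ 0.38  0.59  1.25 -0.29  1.56  0.76] [ 0.42  0.6   1.07 -0.28  1.73  0.74]
-75
   [-0.38 -0.08  2.   -0.24  1.07 -0.55]
   [-0.72  0.23  1.58  0.19  1.62 -1.  ]
   [-0.89  0.85  0.98  0.47  2.26 -1.04]
-60
   [-0.49 -0.23  2.13 -0.16  1.02 -0.95]
   [-0.71  0.24  1.58  0.11  1.66 -1.24]
   [-0.81  0.95  0.83  0.3   2.38 -1.23]
-45
   [-0.65 -0.36  2.23 -0.04  1.01 -1.41]
   [-0.7   0.24  1.57  0.03  1.68 -1.49]
   [-0.73  1.01  0.72  0.08  2.46 -1.48]
-30
   [-0.82 -0.41  2.27  0.09  1.04 -1.91]
   [-0.7   0.24  1.57 -0.06  1.67 -1.74]
   [-0.65  1.04  0.67 -0.17  2.47 -1.76]
```

```bash
sed -i 's/^FLIP=0/FLIP=1/' h.py; python3 - <<'E'
from h import *
np.set_printoptions(precision=3,suppress=True)
q=trot(YAW,TILT).as_quat()
ctrl.move_pose(slope_tcp(.026,W+GH+.09),q)
ctrl.command_gripper(.06)
print(ctrl.line_to(slope_tcp(.026,W+GH),velocity=.08,force_limit=8), ctrl.current_position()-slope_tcp(.026,W+GH))
ctrl.command_gripper(0.0)
print(ctrl.current_finger_gap(),ctrl.current_grip_force(),ctrl.current_contact_force())
ctrl.line_to(slope_tcp(.026,W+GH)+[0,0,.10],velocity=.1)
print(ctrl.current_finger_gap(),ctrl.current_grip_force(),ctrl.current_contact_force(),ctrl.current_clock())
s=snapshot('scene'); t=snapshot('top')
save('lift',np.hstack([cv2.resize(s['img'][130:330,240:440],(400,400)),cv2.resize(t['img'][170:300,110:240],(400,400))]))
E
```

```text
False [0.    0.    0.001]
0.00012475329941381215 0.0 [-0.185  0.079  1.   ]
0.00026213352060379283 0.0 [ 0.483  0.707 -0.018] 5.3667
```

View pics/lift.png

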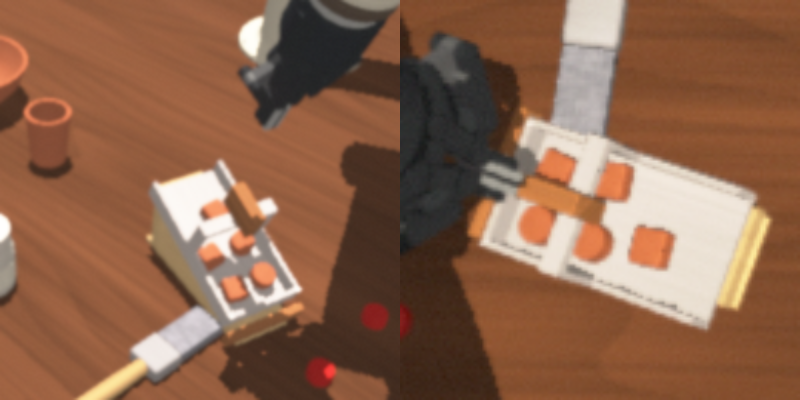

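The grasp missed. The closed fingers are at about (500,180) in the crop, downhill of the fin at (560,195). Nothing was disturbed. I'll check where the tips really are against the reported TCP.

```bash
python3 - <<'E'
from h import *
np.set_printoptions(precision=4,suppress=True)
p=np.array(ctrl.current_position()); r=R.from_quat(ctrl.current_tcp_rot()); print(p,r.as_matrix(),ctrl.current_clock())
print('expect',slope_tcp(.026,W+GH)+[0,0,.10])
for n in('top','scene'):
    s=snapshot(n);P=cloud(s).reshape(-1,3);hsv=cv2.cvtColor(s['img'],cv2.COLOR_RGB2HSV).reshape(-1,3)
    l=r.inv().apply(P-p)
    m=(abs(l[:,0])<.07)&(abs(l[:,1])<.07)&(l[:,2]>-.08)&(l[:,2]<.03)
    L=l[m];print(n,len(L),'zmax',L[:,2].max())
    for a in np.arange(-.08,.03,.01):
        k=L[(L[:,2]>=a)&(L[:,2]<a+.01)]
        if len(k):print('%.2f'%a,len(k),k.min(0)[:2],k.max(0)[:2],k.mean(0))
E
```

```text
[0.5661 0.255  0.2207] [[ 0.3043  0.9443 -0.1249]
 [ 0.8753 -0.329  -0.3544]
 [-0.3758 -0.0015 -0.9267]] 5.4667
expect [0.5666 0.2551 0.2218]
top 281 zmax -0.032127972135178005
-0.08 89 [-0.0147 -0.0326] [0.0103 0.0294] [-0.0094 -0.0017 -0.0764]
-0.07 64 [-0.0145 -0.0141] [0.0106 0.0138] [-0.0073 -0.0005 -0.0655]
-0.06 51 [-0.014 -0.014] [-0.0054  0.0128] [-0.0094 -0.0003 -0.055 ]
-0.05 57 [-0.0132 -0.0138] [-0.0052  0.0126] [-0.0097 -0.0008 -0.0455]
-0.04 20 [-0.0136 -0.0121] [-0.0061  0.0083] [-0.0107 -0.0012 -0.0376]
scene 160 zmax -0.03245633209112338
-0.08 36 [ 0.0075 -0.0237] [0.0135 0.0286] [ 0.0115  0.0014 -0.0769]
-0.07 29 [ 0.0051 -0.0062] [0.0115 0.0152] [ 0.0092  0.0048 -0.0646]
-0.06 40 [-0.0064 -0.0051] [0.0115 0.0154] [ 0.0066  0.0082 -0.0548]
-0.05 41 [-0.0079 -0.011 ] [0.0115 0.0158] [ 0.0047  0.0084 -0.0456]
-0.04 14 [-0.0051 -0.0061] [0.0103 0.0133] [ 0.0057  0.0065 -0.0374]
```

Both cameras put the shut tips about 32 mm short of the reported TCP along the tool axis, so the fingers closed above the fin. I'll correct the tool length and try again with a force guard.

```bash
sed -i 's/^GH=.073/GH=.041/' h.py; python3 - <<'E'
from h import *
np.set_printoptions(precision=3,suppress=True)
ctrl.line_to(slope_tcp(.026,W+GH+.075),velocity=.15)
ctrl.command_gripper(.06)
g=slope_tcp(.026,W+GH)
print(ctrl.line_to(g,velocity=.07,force_limit=6), ctrl.current_position()-g)
ctrl.command_gripper(0.0)
print(ctrl.current_finger_gap(),ctrl.current_grip_force(),ctrl.current_contact_force())
if ctrl.current_finger_gap()>.01:
    ctrl.line_to(np.array(ctrl.current_position())+[0,0,.09],velocity=.1)
    print(ctrl.current_finger_gap(),ctrl.current_grip_force(),ctrl.current_contact_force(),ctrl.current_clock())
s=snapshot('scene'); t=snapshot('top')
save('lift2',np.hstack([cv2.resize(s['img'][130:330,240:440],(400,400)),cv2.resize(t['img'][170:300,110:240],(400,400))]))
E
```

```text
False [0.    0.    0.001]
0.01529348532316045 61.063538789749146 [1.209 0.443 0.274]
0.014806094314428241 60.29817223548889 [ 0.598 -0.339 -4.754] 9.475
```

View pics/lift2.png

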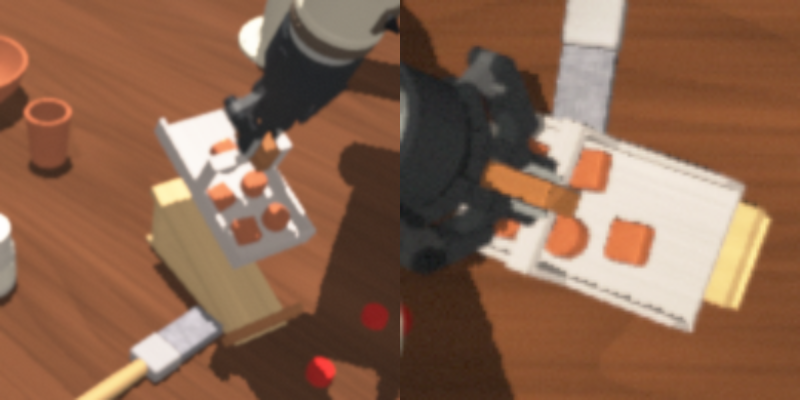

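Held: the tray is off the rest with the fin between the pads, and all five pieces are still in it. Next I carry it to the bowl and tip it.

```bash
python3 - <<'E'
from h import *
np.set_printoptions(precision=3,suppress=True)
y=-np.pi/4; d=np.radians
def go(p,z,v): ctrl.line_to(pour_tcp(y,d(p),lipat(y,.04,z)),rot=trot(y,d(p)).as_quat(),velocity=v)
go(-12,.17,.2)
print(ctrl.current_clock(),ctrl.current_finger_gap())
go(0,.105,.1); go(10,.095,.07)
for p in (16,22,27,32,37,42,47): go(p,.092,.045)
print(ctrl.current_clock(),ctrl.current_finger_gap(),ctrl.current_contact_force())
s=snapshot('scene'); t=snapshot('top')
save('pour1',np.hstack([cv2.resize(s['img'][100:300,140:340],(400,400)),cv2.resize(t['img'][180:340,320:480],(400,400))]))
E
```

```text
11.975 0.015301090600643297
15.3167 0.015104331570411059 [-1.383 -0.078 -3.103]
```

View pics/pour1.png

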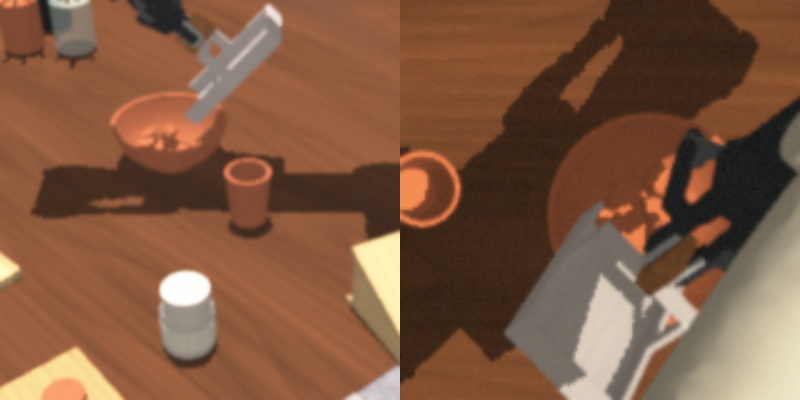

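The pieces are landing in the bowl, at about (170,140) in the left crop. In the right crop, orange at (705,285) could be pieces still in the tray. I'll tip further and check.

```bash
python3 - <<'E'
from h import *
np.set_printoptions(precision=3,suppress=True)
y=-np.pi/4; d=np.radians
def go(p,z,v,o=.04): ctrl.line_to(pour_tcp(y,d(p),lipat(y,o,z)),rot=trot(y,d(p)).as_quat(),velocity=v)
for p in (53,59): go(p,.092,.05)
ctrl.wait(.4)
print(ctrl.current_clock(),ctrl.current_finger_gap(),ctrl.current_contact_force())
go(40,.15,.15,.08); go(0,.20,.2,.17)
print(ctrl.current_clock(),ctrl.current_finger_gap(),ctrl.current_contact_force())
s=snapshot('scene'); t=snapshot('top')
save('pour2',np.hstack([cv2.resize(s['img'][50:250,140:340],(400,400)),cv2.resize(t['img'][190:420,300:530],(400,400))]))
E
```

```text
16.5167 0.014795174385513423 [-0.686 -0.548 -3.569]
18.45 0.015342055904697886 [-0.641  0.426 -4.029]
```

View pics/pour2.png

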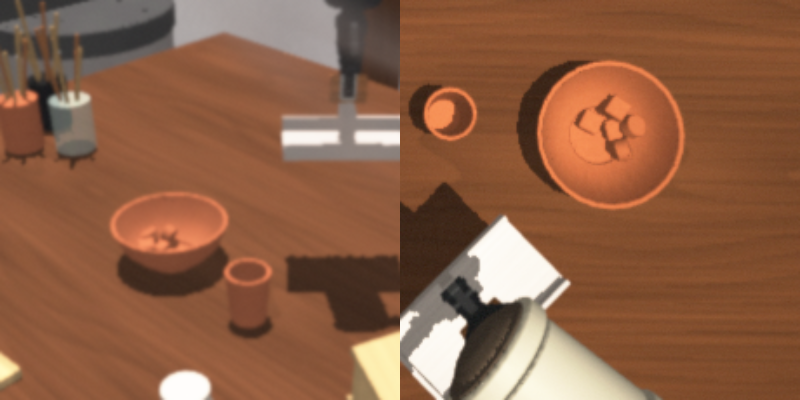

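All five pieces are in the bowl, at (590,118), (615,105), (632,125), (612,130) and (622,150) in the right crop, and the bowl and beaker haven't moved. Next I return the tray, checking its pose in the grip while it hovers over the rest.

```bash
python3 - <<'E'
from h import *
np.set_printoptions(precision=4,suppress=True)
ctrl.line_to(slope_tcp(.032,W+GH)+[0,0,.10],rot=trot(YAW,TILT).as_quat(),velocity=.2)
print(ctrl.current_clock(),ctrl.current_contact_force())
s=snapshot('top');P=cloud(s).reshape(-1,3);H=cv2.cvtColor(s['img'],cv2.COLOR_RGB2HSV).reshape(-1,3)
p=ctrl.current_position();r=R.from_quat(ctrl.current_tcp_rot())*trot(0,0).inv()   # tray frame as gripped (nominal)
B=R.from_quat(ctrl.current_tcp_rot())*(R.from_matrix(np.diag([1.,-1,-1]))*R.from_euler('z',np.pi)).inv()
q=B.inv().apply(P-p)+[0,0,GH]
w=(H[:,1]<80)&(H[:,2]>90)
m=w&(abs(q[:,1])<.035)&(q[:,0]>.02)&(q[:,0]<.085)&(abs(q[:,2])<.015)
A=np.c_[q[m][:,:2],np.ones(m.sum())];print('floor fit (dz/dx,dz/dy,z0; expect 0,0,.004)',np.linalg.lstsq(A,q[m][:,2],rcond=None)[0],m.sum())
t=w&(abs(q[:,1])<.06)&(q[:,2]>-.01)&(q[:,2]<.03)&(abs(q[:,0])<.13)
xs=np.arange(.03,.085,.01);hi=[q[t&(abs(q[:,0]-x)<.005),1].max() for x in xs];lo=[q[t&(abs(q[:,0]-x)<.005),1].min() for x in xs]
print('hi',np.array(hi),'lo',np.array(lo),'lip',[round(q[t&(abs(q[:,1]-y)<.006),0].max(),4) for y in(-.03,-.01,.01,.03)])
E
```

```text
20.8333 [-0.757  -0.079  -3.3456]
floor fit (dz/dx,dz/dy,z0; expect 0,0,.004) [-0.0027  0.0089  0.0029] 1084
hi [0.0475 0.0474 0.0476 0.0475 0.0476 0.0477] lo [-0.0481 -0.0481 -0.0478 -0.0482 -0.0482 -0.0479] lip [np.float64(0.0905), np.float64(0.0901), np.float64(0.0903), np.float64(0.0901)]
```

```bash
cat > st.py <<'E'
from h import *
def slope(): return SB.inv().apply(np.array(ctrl.current_position())-C0)
E
python3 - <<'E'
from st import *
np.set_printoptions(precision=4,suppress=True)
ctrl.line_to(slope_tcp(.028,W+GH+.012),velocity=.12)
print(ctrl.line_to(slope_tcp(.028,W+GH-.004),velocity=.02,force_limit=4),slope()-[0,0,W+GH],ctrl.current_contact_force())
z=slope()[2]
print(ctrl.line_to(slope_tcp(.006,z),velocity=.02,force_limit=10),slope()-[0,0,W+GH],SB.inv().apply(ctrl.current_contact_force()),ctrl.current_clock())
s=snapshot('scene');save('home',cv2.resize(s['img'][190:310,290:410],(480,480),interpolation=cv2.INTER_CUBIC))
E
```

```text
True [ 0.0279 -0.0003  0.0002] [0.2576 0.3972 4.2999]
True [0.0162 0.0001 0.0004] [ 3.1192 -0.6887  2.9251] 23.1
```

View pics/home.png

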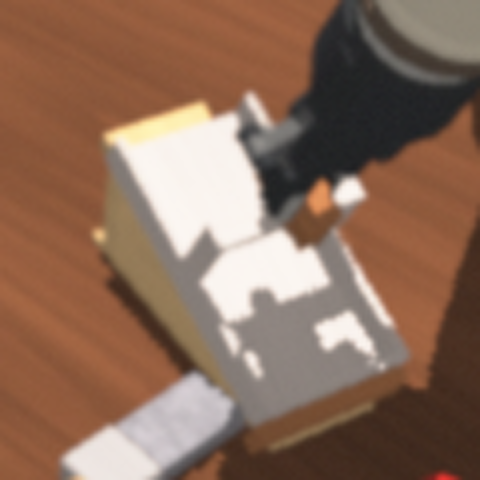

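The empty tray stopped at x = 0.0162, the expected home, with its back at the ledge at about (325,410). I'll give it one more small push, then release and check.

```bash
python3 - <<'E'
from st import *
import m2
np.set_printoptions(precision=4,suppress=True)
x,y_,z=slope()
print(ctrl.line_to(slope_tcp(x-.004,z),velocity=.01,force_limit=10),slope()-[0,0,W+GH],SB.inv().apply(ctrl.current_contact_force()))
ctrl.command_gripper(.05)
ctrl.line_to(slope_tcp(slope()[0],W+GH+.10),velocity=.12)
ctrl.move_pose(np.array([.30,.33,.35]),trot(YAW,0).as_quat())
print(ctrl.current_clock())
s=snapshot('top');m2.m2(dict(P=cloud(s),img=s['img']),YAW)
t=snapshot('scene')
P=cloud(s)
for nm,(x0,x1,y0,y1),zl in (('bowl',(370,475,215,320),.064),('beaker',(305,350,230,280),.074),('jar',(250,290,130,180),.078)):
    Q=P[y0:y1,x0:x1].reshape(-1,3);Q=Q[Q[:,2]>zl];print(nm,cv2.minEnclosingCircle(Q[:,:2].astype(np.float32)))
im=np.hstack([cv2.resize(t['img'][130:330,190:410],(400,364)),cv2.resize(s['img'][110:330,110:480],(400,364))[:,:]]);save('end',im)
E
```

```text
True [0.016  0.0001 0.0008] [2.9634 0.0398 3.4389]
26.1583
yaw -1.9077661605419503 slopes -0.0073207743 0.0071097906 edges v [np.float64(0.04749148604344805), np.float64(-0.047990923726988585)] w0 0.05142717253228922 
fin ((0.01661739870905876, -0.0007773181423544884), (0.05107243359088898, 0.015817027539014816), 0.5496854186058044) 197 0.0982684804254816 mean [ 0.0195 -0.0008  0.148 ] 
ledge ((-0.11119761317968369, -0.005608052015304565), (0.21815718710422516, 0.06410359591245651), 88.81954193115234) lip [0.1077 0.1064 0.1064 0.1075 0.1062 0.1063 0.1065 0.1058] back [-0.0752 -0.0761 -0.0745 -0.0758 -0.0751 -0.0752 -0.0745 -0.0761]
bowl ((0.5143383145332336, -0.2770584523677826), 0.09039227664470673)
beaker ((0.5356691479682922, -0.08078137785196304), 0.03204267844557762)
jar ((0.7533469796180725, 0.04384809359908104), 0.028388245031237602)
```

View pics/end.png

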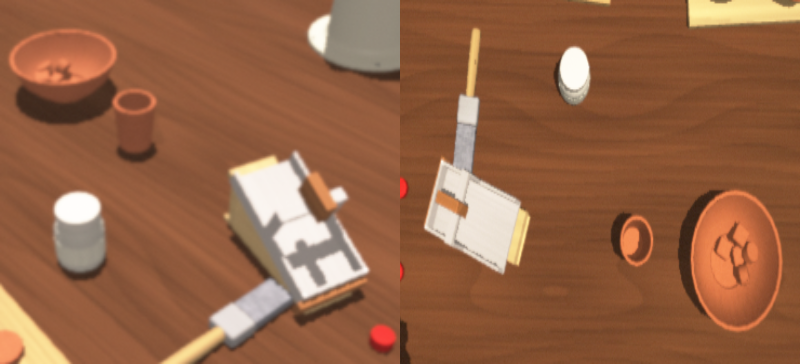

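The picture shows the tray empty and moved 10 mm down against the ledge, five pieces in the bowl at (735,255) in the right half, and everything else in place.

```bash
python3 -c "
from rig import ctrl
print(ctrl.job_done())"
```

```text
the job is handed in; nothing more can be done
None
```

I handed the job in at about 26 s of the 50 s limit: all five pieces are in the bowl, the empty tray is back on the rest against the ledge and released, the bowl, beaker and jar measure within about 1 mm of where they stood, and the brush looks unmoved; my first grasp closed above the fin and disturbed nothing.

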